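Wedge the tool rest into the sharpener's dovetail way

ROBOT

A 6-joint arm with a two-finger parallel gripper is mounted at the origin on the work surface. World frame = base frame: x ahead of the robot, y to its left, z up, the work surface at z = 0. Lengths are in mm, angles in rad, forces in N, time in s.
With the tool pointing down it reaches from about 300 to 775 mm from the base axis. Payload 14.6 kg.
Tool frame: the origin (TCP) lies midway between the tips of the shut fingers; the grasp point (between the pads) lies 19 mm behind it; z points along the fingers, y is the line along which they close (so a half turn about z gives the same grasp; the last joint's range is limited). The gripper opens to 94 mm and grips with 3 to 60 N. Pads are 16 mm wide; open, the fingers measure 119 mm over their backs; the gripper's body (75 mm by 177 mm) begins 78 mm behind the grasp point.
Start: joints at [1.222, 0.3, 1.521, -0, 1.321, -0.067], TCP at [152.944, 528.297, 205.446] pointing down, gripper open.
Joint ranges: [-3.03, 3.03], [-0.79, 2.21], [0.23, 2.52], [-1.04, 4.18], [0, 3.07], [-2.55, 2.55]. Speed limits (rad/s): [2.22, 2.22, 2.57, 3.14, 3.14, 3.14].

INTERFACE

Orientations are given as [roll, pitch, yaw] about the fixed x, y, z axes, in that order (R = Rz(yaw) Ry(pitch) Rx(roll)).
In Python, from cell import manip, camera gives the robot as it stands.
- The arm moves only by the tool move_arm, never from a script. Its arguments are lists of equal length, an entry for each row: "dp": the shift along the world's x, y, z in mm, a list of three; "rotation": the turn, a rotation vector about the world's x, y, z in rad, a list of three; "hand": the opening, from 0 (shut) to 1 (fully open). A call has 1 to 10 rows; each row shifts and turns the commanded pose from where the row before left it; what a row does not reach is not made up. A row lasts 1/8 s, in which the tool goes at most 62.5 mm and 10.7 degrees, less where a joint would pass 70% of its speed; a pose out of reach is approached as far as the arm can. A call with a gripper value outside its range is refused whole. The fingers move at their own pace and stop on an object; "newtons" is the grip in N (left out, the last holds). Time passes only in rows, so rows that do not move let the fingers close. It gives the time, the measured TCP pose, the force, the opening and the grip force at its end, in the units of the state.
- manip.read_state(): the state, without advancing time (a new reading comes with each control period).
- camera(name): name is "side" or "top"; returns a dict with "image" (384x512x3 uint8, red, green, blue), "fx", "fy", "cx", "cy" (pixels), "k1" (the pictures are not rectified: a ray, as slopes to the right and down, at radius r is drawn at 1 + k1 r^2 times it, then the intrinsics apply), "R" (3x3) and "t" (3): a world point X has camera coordinates R X + t. Camera axes: x right, y down, z forward; pixel columns grow to the right and rows downward; lengths in mm; the calibration is good to about 2 mm. A picture is of the moment at which its call begins. There is no depth.
- manip.sign_off(): hands the job in; it is judged then, once.
The state is a dict: "clock": time; "joints": joint angles; "qd": joint speeds; "effort": joint torques, N m; "eef_pos": TCP position; "eef_rot": TCP orientation; "wrist_force": force on the tool from outside, world axes, zero at the start; "moment": the same for the moment, N m; "finger_gap": finger opening in mm; "finger_force": force on a finger pad.
Only numpy, scipy, OpenCV 4.12 (cv2) and the standard library are available. Lean on these libraries where they do the work, as an engineer would, in place of code of your own. Each camera call takes 0.05 s, during which the arm holds its last target. There are 200 camera calls.

TASK

Pick up the loose tool rest, enter its dovetailed foot, narrow end first, into the open wide end of the tapered way in front of the disc sharpener, and slide it in until it wedges tight between the rails. Push it firmly so that it stays clamped when you let go, but do not force it, and leave the other things on the bench alone.

Things in the scene. Friction and masses are not known exactly. Their poses are not given: they have to be found in the camera images.
- rest_block (a point): Centre of the aluminium rest block that tops the loose tool rest: 26 x 80 x 20 mm (along x, y, z), thin dark line across its top; this centre is 41 mm above the underside of the foot, on a 20 mm neck. Grip across the 26 mm. x points to the narrow end of the foot, z up. Tool rest 0.2 to 0.4 kg.
- rest: The loose tool rest; origin at the centre of the foot's underside. Foot 80 mm long along x, 12 mm high, dovetailed (sides lean in 20 degrees towards the top); at mid height it is 43.6 mm wide at the back (-x) and 32.4 mm at the front (+x), 38 mm in the middle: each side tapers 4 degrees in plan. Stands upright on the bench at the start.
- station: Fixed sharpening station. Aluminium base plate 110 mm wide from x = -160 to 170 mm, its top (floor of the way) 8 mm above the bench. The rails of the way run from x = -75 (open wide mouth) to 75 mm, tops 16 mm above the floor; the bare plate before the mouth takes the foot. +x goes into the way, to the black disc sharpener: x = 90 to 250, 130 wide, 60 high. Origin: bench level, mid way.
- way (a point): Middle of the floor of the tapered way, 8 mm above the bench; axes as the station. Undercut rails, 4 degrees taper each side, like the foot. Gap at mid height (6.5 mm up) about 48 mm at the mouth, 38 mm in the middle. The dark steel rail (-y) is bolted up to 4 mm in or out each time, so the foot begins to wedge with its centre anywhere from 30 mm before to 33 mm past this point: find it by feel.
- gib: Brass gib strip, 150 x 10 mm, the +y rail of the way. Very stiff springs (30 N/mm) behind it let it yield sideways (+y) by less than 1 mm and clamp the foot. A push of about 12 N along the way, from behind the block, wedges the rest well (friction is low); under 8 N may leave it loose, over 18 N may overload the gib. Origin = station origin when not pressed.
- can: Upright spray can, 56 mm across, 150 mm high; bystander. Origin under its centre.
- driver: Screwdriver lying on the bench, bystander.
- wrench: Steel wrench lying on the bench, bystander.
Things that resemble listed ones, but are neither listed nor needed, are in the scene too. Leave any pink or red look-alike of the rest alone.

How it is judged:
By the outcome, as a careful person would: the job done as asked, in the order asked, and still so for the second after the job is handed in, with the robot touching nothing.
It also fails if it takes over 54 s, if anything falls off the work surface, if the arm or the gripper's body presses on something with over 40 N, if the wrist force passes 120 N, or if a joint passes its speed limit or range.

## Working session

There is one attempt and no reset: what is moved stays moved. The work goes in short steps, Python scripts to look and compute and a tool call to move; the robot and the scene stay as the last step left them, time stands still between calls to the robot, and variables do not carry over. Pictures are saved under pics/ and viewed, at most 10 in all, crops included, and the job is handed in when it is done.

Besides the shell and the picture viewer there is one more tool, called after ">>>" as name(argument=value, ...), one argument or row to a line, values as JSON. move_arm: Moves the arm, as the interface text tells. Its arguments: {"type":"object","properties":{"dp":{"type":"array","items":{"type":"array","items":{"type":"number"}}},"rotation":{"type":"array","items":{"type":"array","items":{"type":"number"}}},"hand":{"type":"array","items":{"type":"number"}},"newtons":{"type":"number"}},"required":["dp","rotation","hand"]}

```bash
mkdir -p pics; cat > h.py <<'E'
import numpy as np, cv2
from cell import manip, camera
def snap(n,f):
    c=camera(n); cv2.imwrite('pics/'+f,cv2.cvtColor(c['image'],cv2.COLOR_RGB2BGR)); return c
def ray(c,u,v):
    x=(u-c['cx'])/c['fx']; y=(v-c['cy'])/c['fy']; rd=np.hypot(x,y); r=rd
    for _ in range(20): r=rd/(1+c['k1']*r*r)
    s=r/rd if rd>0 else 1
    R=np.array(c['R']); t=np.array(c['t'])
    return -R.T@t, R.T@np.array([x*s,y*s,1])
def onz(c,u,v,z):
    o,d=ray(c,u,v); return o+d*(z-o[2])/d[2]
def proj(c,X):
    p=np.array(c['R'])@np.array(X,float)+np.array(c['t']); x,y=p[:2]/p[2]; k=1+c['k1']*(x*x+y*y)
    return c['cx']+c['fx']*x*k, c['cy']+c['fy']*y*k
E
python3 - <<'E'
from h import *
for n in('top','side'):
    c=snap(n,n+'0.png'); print(n,c['fx'],c['k1'],(-np.array(c['R']).T@np.array(c['t'])).round(), np.array(c['R']).round(2).tolist())
s=manip.read_state(); print(s)
E
```

```text
top 469.77009915949486 0.06403594252270653 [ 453.  -21. 1532.] [[-0.02, -1.0, 0.0], [-1.0, 0.02, -0.05], [0.05, -0.0, -1.0]]
side 383.5705269017604 0.04000176531214774 [ 143. -729.  634.] [[0.87, -0.5, -0.02], [-0.3, -0.49, -0.82], [0.4, 0.71, -0.58]]
{'clock': 0.1, 'joints': array([ 1.22240757e+00,  3.00395591e-01,  1.52146954e+00, -8.82264098e-08,
        1.32066824e+00, -6.65789349e-02]), 'qd': array([-0.00085914, -0.00025262, -0.0004709 ,  0.00160057,  0.00030748,
        0.00043296]), 'effort': array([ 2.26050843e-04, -5.32631850e+01, -3.53291309e+01,  7.08915596e-02,
        2.34729314e-02, -6.94954247e-05]), 'eef_pos': array([152.87306398, 528.1124503 , 204.97492757]), 'eef_rot': array([-3.14065402e+00, -6.24999806e-05,  2.85978283e+00]), 'wrist_force': array([-0.11898806, -0.01964683, -0.02780939]), 'moment': array([0.02208469, 0.02084878, 0.03409885]), 'finger_force': 0.0, 'finger_gap': 93.76506162932755}
```

View pics/top0.png

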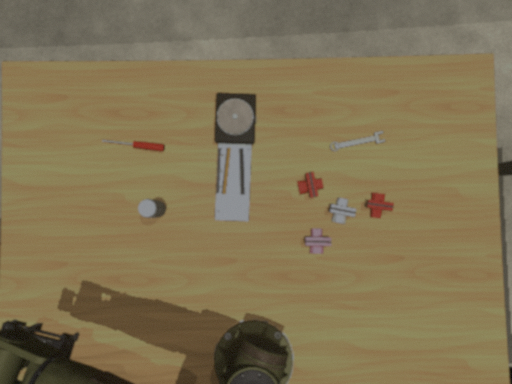

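View pics/side0.png

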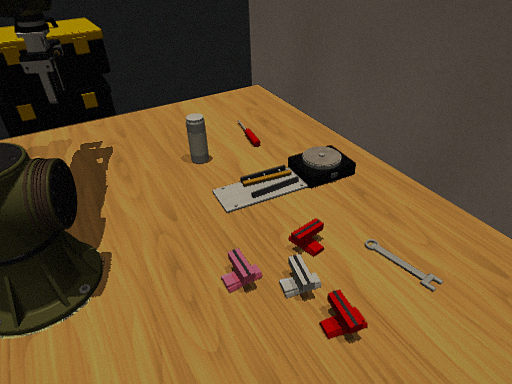

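The top view shows the aluminium rest at about (341,210), with look-alikes at (311,185), (378,205) and (317,240). The station plate is at (233,182) with the disc at (235,118), and the can is at (148,208). The side view shows the rest at (299,275) and the way at (265,185).

```bash
python3 - <<'E'
from h import *
a=cv2.imread('pics/top0.png'); b=cv2.imread('pics/side0.png')
A=cv2.resize(a[190:232,318:366],None,fx=8,fy=8,interpolation=cv2.INTER_CUBIC)
B=cv2.resize(a[135:225,205:265],None,fx=6,fy=6,interpolation=cv2.INTER_CUBIC)
C=cv2.resize(b[250:302,275:325],None,fx=5,fy=5,interpolation=cv2.INTER_CUBIC)
o=np.zeros((600,750,3),np.uint8); o[:336,:384]=A; o[:540,390:750]=B; o[338:598,:250]=C
cv2.imwrite('pics/z1.png',o)
c=camera('top'); hsv=cv2.cvtColor(c['image'],cv2.COLOR_RGB2HSV)
m=((hsv[...,1]<70)&(hsv[...,2]>90)).astype(np.uint8)
n,l,s,ce=cv2.connectedComponentsWithStats(m)
for i in range(1,n):
    if s[i,4]>80 and 60<s[i,1]<300: 
        r=cv2.minAreaRect(cv2.findContours((l==i).astype(np.uint8),0,2)[0][0]); print(s[i],ce[i].round(1),r, cv2.boxPoints(r).round(1).tolist())
E
```

```text
[ 217   98   37   37 1060] [234.7 116.3] ((235.0, 116.0), (36.0, 36.0), 90.0) [[217.0, 98.0], [253.0, 98.0], [253.0, 134.0], [217.0, 134.0]]
[330 131  55  21 391] [357.2 141.3] ((356.6600036621094, 140.8800048828125), (12.164210319519043, 55.00727844238281), 79.69515228271484) [[328.5, 139.8000030517578], [382.6000061035156, 130.0], [384.79998779296875, 141.89999389648438], [330.70001220703125, 151.8000030517578]]
[ 214  143   38   79 2380] [233.3 183.8] ((232.72576904296875, 182.03298950195312), (35.417972564697266, 77.64710235595703), 2.602562189102173) [[213.3000030517578, 220.0], [216.8000030517578, 142.39999389648438], [252.1999969482422, 144.10000610351562], [248.6999969482422, 221.60000610351562]]
[503 175   9 160 923] [508.2 237.2] ((507.0, 254.49996948242188), (158.99996948242188, 7.999999046325684), 90.0) [[503.0, 175.0], [511.0, 175.0], [511.0, 334.0], [503.0, 334.0]]
[329 197  28  27 461] [341.4 210.5] ((340.8588562011719, 211.33529663085938), (24.1877498626709, 26.03165626525879), 49.398704528808594) [[323.1000061035156, 210.60000610351562], [342.8999938964844, 193.6999969482422], [358.6000061035156, 212.0], [338.79998779296875, 229.0]]
[137 198  20  20 297] [146.7 207.8] ((146.61766052246094, 207.9706268310547), (19.160314559936523, 18.675243377685547), 75.96376037597656) [[135.1999969482422, 200.89999389648438], [153.39999389648438, 196.39999389648438], [158.0, 215.0], [139.89999389648438, 219.5]]
[305 228  27  26 413] [317.2 240.9] ((317.0, 241.5), (24.748737335205078, 23.33452033996582), 45.0) [[300.0, 241.0], [316.5, 224.5], [334.0, 242.0], [317.5, 258.5]]
```

View pics/z1.png

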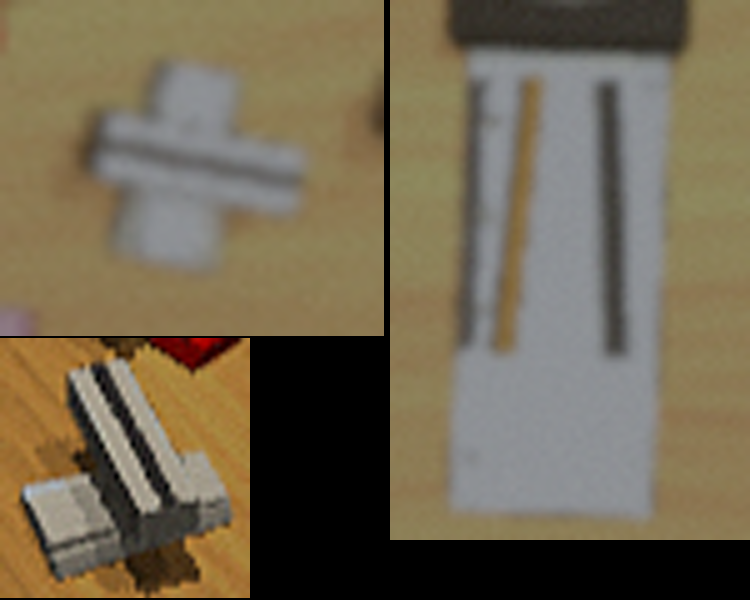

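The enlarged crop shows the rest's narrow foot end facing up in the image (about +x). Its block line runs from (330,208) to (356,213). On the station, the brass gib is on the left (+y), the dark steel rail is on the right, and the mouth faces the robot.

```bash
cat >> h.py <<'E'
def cross(p,half):
    # first index (subpixel) where profile crosses half
    i=np.where((p[:-1]-half)*(p[1:]-half)<=0)[0]
    return [k+(half-p[k])/(p[k+1]-p[k]+1e-9) for k in i]
def line(P):
    vx,vy,x,y=cv2.fitLine(np.float32(P),cv2.DIST_HUBER,0,.01,.01).ravel(); return np.array([x,y]),np.array([vx,vy])
E
python3 - <<'E'
from h import *
ims=[camera('top') for _ in range(6)]; c=ims[0]
im=np.mean([i['image'].astype(float) for i in ims],0)
bl=im[...,2]  # blue separates wood/alu
# plate edges, at z=8
L=[];R=[]
for v in range(150,216):
    k=cross(bl[v,203:220],(bl[v,205]+bl[max(v,196),222])/2)
    if k: L.append(onz(c,203+k[-1] if v>195 else 203+k[0],v,8)[:2])
    k=cross(bl[v,244:262],(bl[v,260]+bl[v,246])/2)
    if k: R.append(onz(c,244+k[0],v,8)[:2])
B=[]
for u in range(219,245):
    k=cross(bl[212:232,u],(bl[214,u]+bl[228,u])/2)
    if k: B.append(onz(c,u,212+k[0],8)[:2])
for n,P in(('L',L),('R',R),('B',B)):
    p,d=line(P); print(n,p.round(1),np.degrees(np.arctan2(d[1],d[0])).round(2))
# rails
S=im[...,0]-im[...,2]; g=im.mean(2)
br=[];dk=[]
for v in range(150,192):
    w=np.clip(S[v,217:234]-25,0,None); 
    if w.sum()>20: br.append(onz(c,217+(w*np.arange(17)).sum()/w.sum(),v,24)[:2])
    w=np.clip(110-g[v,235:247],0,None)
    if w.sum()>20: dk.append(onz(c,235+(w*np.arange(12)).sum()/w.sum(),v,24)[:2])
for n,P in(('brass',br),('dark',dk)):
    p,d=line(P); print(n,p.round(1),np.degrees(np.arctan2(d[1],d[0])).round(2))
# rest line
P=[]
for u in range(332,355):
    v0=208+(u-330)*.2; r=np.arange(int(v0)-2,int(v0)+4); q=g[r,u]; w=np.clip(np.percentile(q,70)-q,0,None); P.append(onz(c,u,(w*r).sum()/w.sum(),51)[:2])
p,d=line(P);print('line',p,np.degrees(np.arctan2(d[1],d[0])))
# alu mask of rest
m=(np.abs(S)<22)&(g>80); 
ys,xs=np.nonzero(m[190:232,318:366]); print(len(ys))
def ends(a,b,z):
    a=np.array(a);b=np.array(b);n=60;t=np.linspace(0,1,n);p=a+(b-a)*t[:,None]
    s=cv2.remap(S.astype(np.float32),p[:,:1].astype(np.float32),p[:,1:].astype(np.float32),1).ravel()
    k=cross(s,(s[:5].mean()+np.median(s[20:40]))/2);k2=cross(s,(s[-5:].mean()+np.median(s[20:40]))/2)
    return [onz(c,*(a+(b-a)*q/(n-1)),z)[:2].round(1) for q in(k[0],k2[-1])]
for o in(-2,0,2):
    print('foot',ends((343+o,191),(337.5+o,230),12))
for o in(-2,2):
    print('blk',ends((323,206+o),(363,213.5+o),51))
E
```

```text
L [513.9 111.4] -9.6
R [565.3   1.9] -3.21
B [440.7  57.7] 87.37
brass [604.   78.8] -4.69
dark [586.5  27.3] 0.83
line [ 467.45724 -290.61768] 77.710846
426
foot [array([ 509.1, -289.5]), array([ 428.3, -276. ])]
foot [array([ 508.3, -295.8]), array([ 426.7, -282.2])]
foot [array([ 506.8, -302.1]), array([ 425.5, -288.4])]
blk [array([ 483.2, -249. ]), array([ 466.5, -330.7])]
blk [array([ 471.4, -245.2]), array([ 454.4, -327.9])]
```

```bash
python3 - <<'E'
from h import *
def f(P): p,d=line(P); d=d*np.sign(d[0]+d[1]); return p.round(1),np.degrees(np.arctan2(d[1],d[0])).round(2)
ims=[camera('top') for _ in range(4)]; c=ims[0]; im=np.mean([i['image'].astype(float) for i in ims],0)
S=im[...,0]-im[...,2]
def edge(vs,u0,u1,z,first):
    P=[]
    for v in vs:
        k=cross(S[v,u0:u1],25)
        if k: P.append(onz(c,u0+k[0 if first else -1],v,z)[:2])
    return P
L=edge(range(147,217),205,224,8,True);R=edge(range(147,217),244,262,8,True)
print('L',f(L),'R',f(R)); 
br=[]
for v in range(150,190):
    uc=228-(v-148)*.11; r=np.arange(int(round(uc))-4,int(round(uc))+5); w=np.clip(S[v,r]-15,0,None); br.append(onz(c,(w*r).sum()/w.sum(),v,24)[:2])
print('brass',f(br)); print(S[185,210:230].round(),S[160,210:235].round())
# side view
c=camera('side');im=c['image'].astype(float);S=im[...,0]-im[...,2];hs=cv2.cvtColor(c['image'],cv2.COLOR_RGB2HSV)
m=((hs[...,1]<60)&(hs[...,2]>110)).astype(np.uint8)
n,l,s,ce=cv2.connectedComponentsWithStats(m)
for i in range(1,n):
    if s[i,4]>60 and 200<s[i,0]<340 and s[i,1]>165: 
        q=cv2.approxPolyDP(cv2.findContours((l==i).astype(np.uint8),0,2)[0][0],4,True)[:,0]
        print(s[i]); [print(p,onz(c,*p,8).round(1)[:2],onz(c,*p,51).round(1)[:2],onz(c,*p,12).round(1)[:2]) for p in q]
E
```

```text
L (array([564.8, 111. ], dtype=float32), np.float32(-4.11)) R (array([545.1,   2.1], dtype=float32), np.float32(-3.31))
brass (array([604.4,  77.2], dtype=float32), np.float32(-7.19))
[60. 60. 59. 59. 58. 50. 30. 12.  4. -0. -3. -2. 11. 41. 65. 60. 30.  2.
 -6. -8.] [54. 54. 54. 54. 54. 54. 51. 36. 15.  0. -5. -8. -8. -8. -6.  7. 42. 66.
 50. 18. -0. -6. -7. -8. -8.]
[ 213  170   94   41 1270]
[306 184] [ 6.869e+02 -2.000e-01] [649.5 -50.2] [683.4  -4.8]
[299 178] [687.2  35.8] [649.8 -16.7] [683.7  30.9]
[253 198] [525.2  20. ] [499.  -31.4] [522.8  15.2]
[251 191] [536.1  51.7] [509.1  -1.9] [533.6  46.7]
[295 176] [683.1  50.8] [646.1  -2.7] [679.7  45.8]
[291 170] [691.1  84.4] [653.5  28.6] [687.6  79.2]
[291 175] [676.1  61.4] [639.5   7.2] [672.7  56.4]
[246 187] [533.2  76.3] [506.4  21. ] [530.7  71.2]
[238 182] [525.1 110.8] [498.9  53.2] [522.7 105.4]
[213 191] [444.9 107.4] [424.2  50. ] [443.  102.1]
[228 210] [444.    7.9] [423.3 -42.6] [442.1   3.2]
[297 254  24  31 191]
[298 254] [ 511.1 -219.6] [ 485.8 -254.5] [ 508.7 -222.8]
[309 280] [ 488.2 -294.3] [ 464.5 -324.2] [ 486.  -297.1]
[320 283] [ 503.2 -312.5] [ 478.5 -341.1] [ 500.9 -315.2]
[289 256  18  29 145]
[289 257] [ 488.5 -217. ] [ 464.8 -252.1] [ 486.3 -220.2]
[305 284] [ 474.9 -298.9] [ 452.1 -328.4] [ 472.7 -301.6]
[279 277  19  14 162]
[292 277] [ 462.1 -269.3] [ 440.2 -300.8] [ 460.  -272.2]
[279 280] [ 434.1 -262.2] [ 414.1 -294.2] [ 432.2 -265.1]
[285 290] [ 430.7 -290.9] [ 411.  -320.9] [ 428.9 -293.7]
[297 287] [ 456.2 -296.9] [ 434.7 -326.6] [ 454.2 -299.7]
```

>>> move_arm(
  dp=[
    [19.7,-51.1,0],
    [19.7,-51.1,0],
    [19.7,-51.1,0],
    [19.7,-51.1,0],
    [19.7,-51.1,0],
    [19.7,-51.1,0],
    [19.7,-51.1,0],
    [19.7,-51.1,0],
    [19.7,-51.1,0],
    [19.7,-51.1,0],
  ],
  rotation=[
    [0,0,-0.0937],
    [0,0,-0.0937],
    [0,0,-0.0937],
    [0,0,-0.0937],
    [0,0,-0.0937],
    [0,0,-0.0937],
    [0,0,-0.0937],
    [0,0,-0.0937],
    [0,0,-0.0937],
    [0,0,-0.0937],
  ],
  hand=[0.65,0.65,0.65,0.65,0.65,0.65,0.65,0.65,0.65,0.65],
  newtons=30,
)

```text
clock: 1.95
eef_pos: [350.3, 15.5, 205.8]
eef_rot: [3.14, 0.0, 1.92]
wrist_force: [0.7, -0.9, 1.0]
finger_gap: 61.4
finger_force: 0.0
```

>>> move_arm(
  dp=[
    [19.7,-51.1,0],
    [19.7,-51.1,0],
    [19.7,-51.1,0],
    [19.7,-51.1,0],
    [19.7,-51.1,0],
    [19.7,-51.1,0],
    [0,0,-50],
    [0,0,-30],
    [0,0,0],
  ],
  rotation=[
    [0,0,-0.0937],
    [0,0,-0.0937],
    [0,0,-0.0937],
    [0,0,-0.0937],
    [0,0,-0.0937],
    [0,0,-0.0937],
    [0,0,0],
    [0,0,0],
    [0,0,0],
  ],
  hand=[0.65,0.65,0.65,0.65,0.65,0.65,0.65,0.65,0.65],
)

```text
clock: 3.08
eef_pos: [467.3, -288.8, 123.8]
eef_rot: [-3.138, -0.002, 1.36]
wrist_force: [-0.1, 0.4, 0.7]
finger_gap: 61.1
finger_force: 0.0
```

>>> move_arm(
  dp=[
    [0,0,-40],
    [0,0,-35],
    [0,0,-20],
    [0,0,-7],
    [0,0,0],
    [0,0,0],
  ],
  rotation=[
    [0,0,0],
    [0,0,0],
    [0,0,0],
    [0,0,0],
    [0,0,0],
    [0,0,0],
  ],
  hand=[0.65,0.65,0.65,0.65,0.65,0.65],
)

```text
clock: 3.82
eef_pos: [468.8, -289.7, 24.8]
eef_rot: [3.14, 0.001, 1.361]
wrist_force: [-0.2, -0.2, 0.1]
finger_gap: 61.1
finger_force: 0.0
```

```bash
python3 - <<'E'
from h import *
c=snap('side','s1.png');a=c['image'][200:330,220:380,::-1]
d=snap('top','t1.png');b=d['image'][180:250,290:380,::-1]
o=np.zeros((520,800,3),np.uint8);o[:390,:480]=cv2.resize(a,(480,390),interpolation=2);o[:245,484:799]=cv2.resize(b,(315,245),interpolation=2)
cv2.imwrite('pics/z2.png',o)
E
```

```text
(no output)
```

View pics/z2.png

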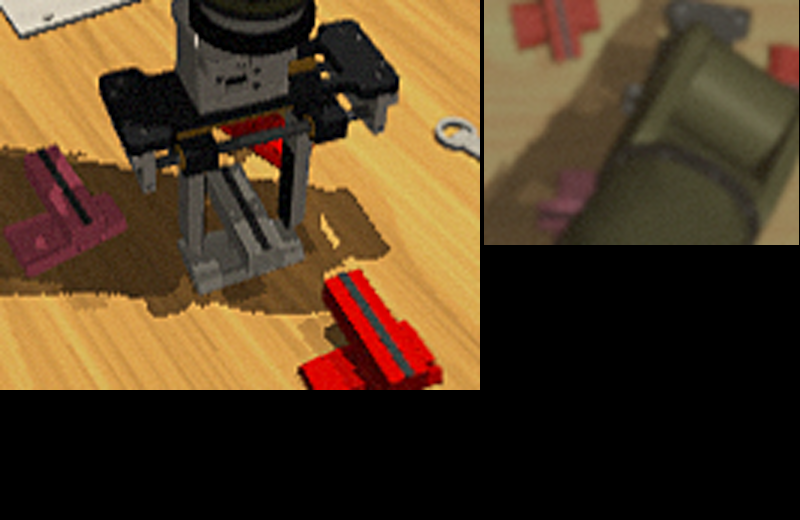

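The side view shows the open fingers straddling the block, centred on it and clear of the neighbours. I'll close and lift.

>>> move_arm(
  dp=[
    [0,0,-2],
    [0,0,0],
    [0,0,0],
    [0,0,0],
    [0,0,0],
    [0,0,0],
  ],
  rotation=[
    [0,0,0],
    [0,0,0],
    [0,0,0],
    [0,0,0],
    [0,0,0],
    [0,0,0],
  ],
  hand=[0.5,0.3,0.2,0.15,0.15,0.15],
  newtons=30,
)

```text
clock: 4.68
eef_pos: [468.2, -289.3, 21.5]
eef_rot: [3.141, 0.0, 1.361]
wrist_force: [1.1, 0.2, 0.5]
finger_gap: 25.7
finger_force: 30.0
```

>>> move_arm(
  dp=[
    [0,0,10],
    [0,0,25],
    [0,0,35],
    [0,0,15],
    [0,0,0],
  ],
  rotation=[
    [0,0,0],
    [0,0,0],
    [0,0,0],
    [0,0,0],
    [0,0,0],
  ],
  hand=[0.15,0.15,0.15,0.15,0.15],
)

```text
clock: 5.3
eef_pos: [468.3, -289.4, 107.0]
eef_rot: [3.14, 0.0, 1.361]
wrist_force: [-0.6, 0.6, -4.2]
finger_gap: 25.7
finger_force: 30.0
```

>>> move_arm(
  dp=[
    [1,25,0],
    [2,50,0],
    [2,50,0],
    [2,50,0],
    [2,50,0],
    [2,50,0],
    [2,50,0],
    [1,24,0],
    [0,0,-20],
    [0,0,0],
  ],
  rotation=[
    [0,0,0.022],
    [0,0,0.022],
    [0,0,0.022],
    [0,0,0.022],
    [0,0,0.022],
    [0,0,0.022],
    [0,0,0.022],
    [0,0,0],
    [0,0,0],
    [0,0,0],
  ],
  hand=[0.15,0.15,0.15,0.15,0.15,0.15,0.15,0.15,0.15,0.15],
)

```text
clock: 6.55
eef_pos: [480.7, 59.8, 84.3]
eef_rot: [-3.137, 0.001, 1.515]
wrist_force: [-0.8, -0.1, -3.2]
finger_gap: 25.6
finger_force: 30.0
```

```bash
python3 - <<'E'
from h import *
s=manip.read_state(); print(s['eef_pos'].round(1),s['eef_rot'].round(4),s['wrist_force'].round(1))
c=snap('side','s2.png');a=c['image'][110:240,180:340,::-1]
d=snap('top','t2.png');b=d['image'][130:240,190:280,::-1]
o=np.zeros((520,800,3),np.uint8);o[:390,:480]=cv2.resize(a,(480,390),interpolation=2);o[:385,484:799]=cv2.resize(b,(315,385),interpolation=2)
cv2.imwrite('pics/z3.png',o)
E
```

```text
[480.7  59.8  84.3] [-3.1372e+00  5.0000e-04  1.5151e+00] [-0.8 -0.1 -3.2]
```

View pics/z3.png

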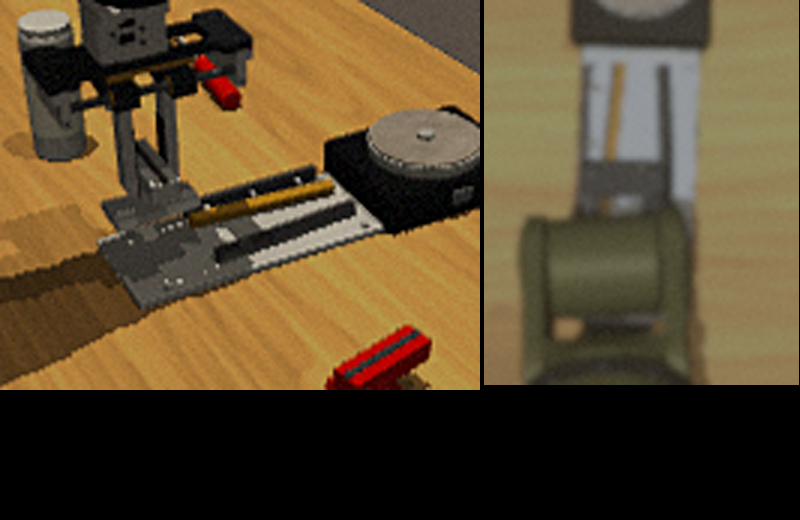

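The rest hangs upright in front of the mouth, about 53 mm above the plate and aligned with the way. I'll lower it and enter slowly, watching the force.

>>> move_arm(
  dp=[
    [0,0,-25],
    [0,0,-18],
    [0,0,-9],
    [0,-0.5,0],
    [0,0,0],
  ],
  rotation=[
    [0,0,0],
    [0,0,0],
    [0,0,0],
    [0,0,0],
    [0,0,0],
  ],
  hand=[0.15,0.15,0.15,0.15,0.15],
)

```text
clock: 7.28
eef_pos: [482.6, 59.1, 35.2]
eef_rot: [3.14, -0.0, 1.514]
wrist_force: [0.2, 0.2, -2.8]
finger_gap: 26.0
finger_force: 30.0
```

>>> move_arm(
  dp=[
    [5,-0.3,0],
    [5,-0.3,0],
    [5,-0.3,0],
    [5,-0.3,0],
    [5,-0.3,0],
    [5,-0.3,0],
    [5,-0.2,0],
    [5,-0.3,0],
    [0,0,0],
  ],
  rotation=[
    [0,0,0],
    [0,0,0],
    [0,0,0],
    [0,0,0],
    [0,0,0],
    [0,0,0],
    [0,0,0],
    [0,0,0],
    [0,0,0],
  ],
  hand=[0.15,0.15,0.15,0.15,0.15,0.15,0.15,0.15,0.15],
)

```text
clock: 8.4
eef_pos: [522.4, 56.9, 34.4]
eef_rot: [3.142, 0.0, 1.515]
wrist_force: [-0.4, -0.3, -2.8]
finger_gap: 25.9
finger_force: 30.0
```

>>> move_arm(
  dp=[
    [0,0,-2],
    [0,0,-1.5],
    [0,0,0],
    [0,0,0],
  ],
  rotation=[
    [0,0,0],
    [0,0,0],
    [0,0,0],
    [0,0,0],
  ],
  hand=[0.15,0.15,0.15,0.15],
)

```text
clock: 8.9
eef_pos: [522.1, 56.9, 31.0]
eef_rot: [3.142, -0.0, 1.515]
wrist_force: [0.5, -0.7, -3.0]
finger_gap: 25.7
finger_force: 30.0
```

>>> move_arm(
  dp=[
    [4,-0.2,0],
    [4,-0.2,0],
    [4,-0.2,0],
    [4,-0.2,0],
    [4,-0.3,0],
    [0,0,0],
  ],
  rotation=[
    [0,0,0],
    [0,0,0],
    [0,0,0],
    [0,0,0],
    [0,0,0],
    [0,0,0],
  ],
  hand=[0.15,0.15,0.15,0.15,0.15,0.15],
)

```text
clock: 9.65
eef_pos: [542.4, 55.8, 30.9]
eef_rot: [3.142, -0.0, 1.515]
wrist_force: [-0.5, 0.2, -2.8]
finger_gap: 25.8
finger_force: 30.0
```

>>> move_arm(
  dp=[
    [3,-0.2,0],
    [3,-0.2,0],
    [3,-0.1,0],
    [3,-0.2,0],
    [0,0,-0.8],
    [0,0,-0.5],
    [0,0,0],
  ],
  rotation=[
    [0,0,0],
    [0,0,0],
    [0,0,0],
    [0,0,0],
    [0,0,0],
    [0,0,0],
    [0,0,0],
  ],
  hand=[0.15,0.15,0.15,0.15,0.15,0.15,0.15],
)

```text
clock: 10.52
eef_pos: [554.1, 55.1, 29.6]
eef_rot: [-3.142, 0.0, 1.515]
wrist_force: [-0.3, 0.2, -2.8]
finger_gap: 25.7
finger_force: 30.0
```

>>> move_arm(
  dp=[
    [0,0,0],
    [0,0,0],
    [0,0,0],
    [0,0,0.5],
    [0,0,0],
  ],
  rotation=[
    [0,0,0],
    [0,0,0],
    [0,0,0],
    [0,0,0],
    [0,0,0],
  ],
  hand=[0.3,0.4,0.4,0.4,0.4],
  newtons=50,
)

```text
clock: 11.15
eef_pos: [554.2, 55.1, 30.2]
eef_rot: [3.141, -0.0, 1.515]
wrist_force: [-0.6, -0.3, 0.6]
finger_gap: 37.6
finger_force: 0.0
```

```bash
python3 - <<'E'
from h import *
s=manip.read_state(); print(s['eef_pos'].round(1),s['finger_gap'],s['wrist_force'].round(1))
c=snap('side','s3.png');a=c['image'][110:220,200:350,::-1]
cv2.imwrite('pics/z4.png',cv2.resize(a,(750,550),interpolation=2))
E
```

```text
[554.2  55.1  30.2] 37.61847606503441 [-0.6 -0.3  0.6]
```

View pics/z4.png

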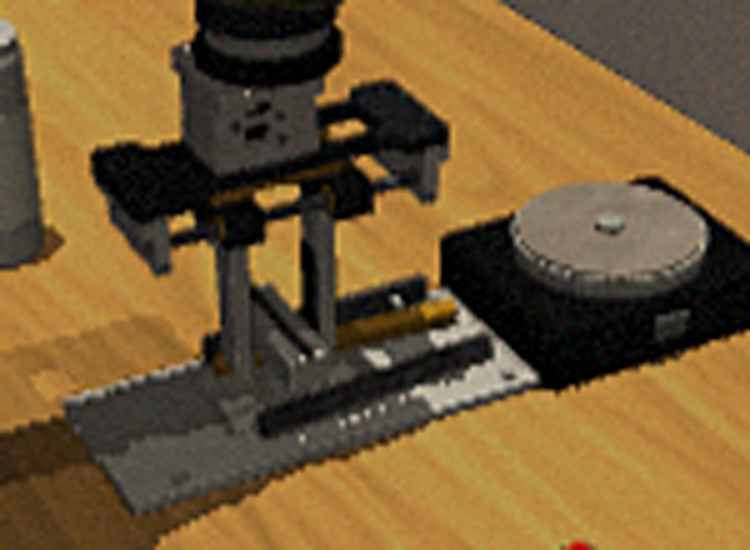

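Released, the rest stands in the way with the fingers straddling the block. I'll push it with the rear finger.

>>> move_arm(
  dp=[
    [2,-0.1,0],
    [2,-0.1,0],
    [2,-0.1,0],
    [2,-0.1,0],
    [2,-0.1,0],
    [2,-0.1,0],
    [2,-0.1,0],
    [2,-0.1,0],
    [2,-0.1,0],
    [0,0,0],
  ],
  rotation=[
    [0,0,0],
    [0,0,0],
    [0,0,0],
    [0,0,0],
    [0,0,0],
    [0,0,0],
    [0,0,0],
    [0,0,0],
    [0,0,0],
    [0,0,0],
  ],
  hand=[0.4,0.4,0.4,0.4,0.4,0.4,0.4,0.4,0.4,0.4],
)

```text
clock: 12.45
eef_pos: [572.4, 54.2, 30.1]
eef_rot: [3.141, 0.0, 1.515]
wrist_force: [-0.2, -0.2, -0.0]
finger_gap: 37.8
finger_force: 0.0
```

>>> move_arm(
  dp=[
    [1,-0.06,0],
    [1,-0.06,0],
    [1,-0.06,0],
    [1,-0.06,0],
    [1,-0.06,0],
    [0,0,0],
  ],
  rotation=[
    [0,0,0],
    [0,0,0],
    [0,0,0],
    [0,0,0],
    [0,0,0],
    [0,0,0],
  ],
  hand=[0.4,0.4,0.4,0.4,0.4,0.4],
)

```text
clock: 13.2
eef_pos: [577.3, 53.9, 30.2]
eef_rot: [3.141, 0.0, 1.515]
wrist_force: [-0.4, 0.6, -0.0]
finger_gap: 37.8
finger_force: 0.0
```

>>> move_arm(
  dp=[
    [1.2,-0.07,0],
    [1.2,-0.07,0],
    [1.2,-0.07,0],
    [1.2,-0.07,0],
    [1.2,-0.07,0],
    [1.2,-0.07,0],
    [1.2,-0.07,0],
    [1.2,-0.07,0],
    [0,0,0],
  ],
  rotation=[
    [0,0,0],
    [0,0,0],
    [0,0,0],
    [0,0,0],
    [0,0,0],
    [0,0,0],
    [0,0,0],
    [0,0,0],
    [0,0,0],
  ],
  hand=[0.4,0.4,0.4,0.4,0.4,0.4,0.4,0.4,0.4],
)

```text
clock: 14.32
eef_pos: [586.9, 53.3, 30.2]
eef_rot: [3.141, -0.0, 1.515]
wrist_force: [0.4, -0.6, -0.8]
finger_gap: 37.5
finger_force: 0.0
```

>>> move_arm(
  dp=[
    [1,-0.06,0],
    [1,-0.06,0],
    [1,-0.06,0],
    [1,-0.06,0],
    [1,-0.06,0],
    [1,-0.06,0],
    [0,0,0],
  ],
  rotation=[
    [0,0,0],
    [0,0,0],
    [0,0,0],
    [0,0,0],
    [0,0,0],
    [0,0,0],
    [0,0,0],
  ],
  hand=[0.4,0.4,0.4,0.4,0.4,0.4,0.4],
)

```text
clock: 15.2
eef_pos: [592.9, 52.9, 30.2]
eef_rot: [3.141, -0.0, 1.515]
wrist_force: [0.8, -0.1, 0.4]
finger_gap: 37.3
finger_force: 0.0
```

>>> move_arm(
  dp=[
    [1,-0.06,0],
    [1,-0.06,0],
    [1,-0.06,0],
    [1,-0.06,0],
    [1,-0.06,0],
    [1,-0.06,0],
    [1,-0.06,0],
    [1,-0.06,0],
    [0,0,0],
  ],
  rotation=[
    [0,0,0],
    [0,0,0],
    [0,0,0],
    [0,0,0],
    [0,0,0],
    [0,0,0],
    [0,0,0],
    [0,0,0],
    [0,0,0],
  ],
  hand=[0.4,0.4,0.4,0.4,0.4,0.4,0.4,0.4,0.4],
)

```text
clock: 16.32
eef_pos: [600.9, 52.5, 30.1]
eef_rot: [3.141, -0.0, 1.515]
wrist_force: [-1.0, 1.0, -0.0]
finger_gap: 37.9
finger_force: 0.0
```

```bash
python3 - <<'E'
from h import *
s=manip.read_state(); print(s['eef_pos'].round(1),s['finger_gap'],s['wrist_force'].round(1),s['finger_force'],s['clock'])
c=snap('side','s4.png');a=c['image'][110:220,200:350,::-1]
cv2.imwrite('pics/z5.png',cv2.resize(a,(750,550),interpolation=2))
E
```

```text
[600.9  52.5  30.1] 37.92288555343688 [-1.  1. -0.] 0.0 16.325
```

View pics/z5.png

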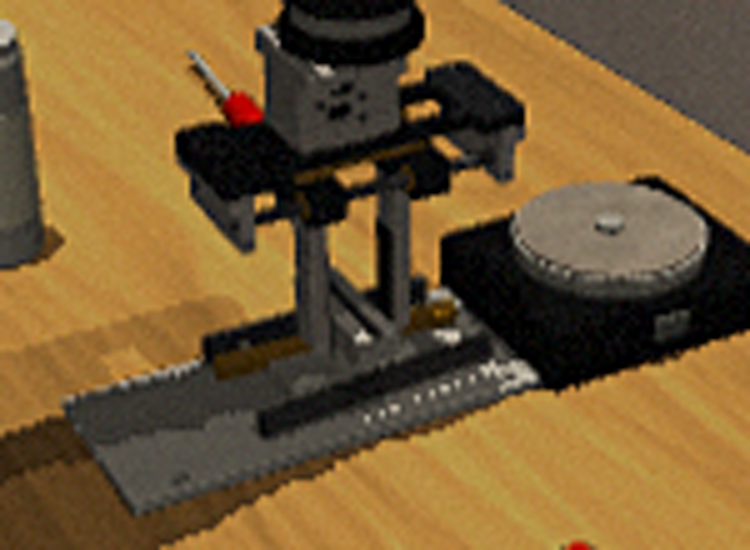

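The rear finger is moving the block along the way and the rest is upright. I'll carry on in small steps.

>>> move_arm(
  dp=[
    [1,-0.06,0],
    [1,-0.06,0],
    [1,-0.06,0],
    [1,-0.06,0],
    [1,-0.06,0],
    [1,-0.06,0],
    [0,0,0],
  ],
  rotation=[
    [0,0,0],
    [0,0,0],
    [0,0,0],
    [0,0,0],
    [0,0,0],
    [0,0,0],
    [0,0,0],
  ],
  hand=[0.4,0.4,0.4,0.4,0.4,0.4,0.4],
)

```text
clock: 17.25
eef_pos: [606.9, 52.1, 30.1]
eef_rot: [3.141, -0.0, 1.515]
wrist_force: [-0.5, -0.5, -0.1]
finger_gap: 37.4
finger_force: 0.0
```

>>> move_arm(
  dp=[
    [1,-0.06,0],
    [1,-0.06,0],
    [1,-0.06,0],
    [1,-0.06,0],
    [1,-0.06,0],
    [0,0,0],
  ],
  rotation=[
    [0,0,0],
    [0,0,0],
    [0,0,0],
    [0,0,0],
    [0,0,0],
    [0,0,0],
  ],
  hand=[0.4,0.4,0.4,0.4,0.4,0.4],
)

```text
clock: 18.0
eef_pos: [611.9, 51.8, 30.1]
eef_rot: [3.141, -0.0, 1.515]
wrist_force: [-0.4, 0.1, -0.3]
finger_gap: 37.5
finger_force: 0.0
```

>>> move_arm(
  dp=[
    [1,-0.06,0],
    [1,-0.06,0],
    [1,-0.06,0],
    [1,-0.06,0],
    [0,0,0],
  ],
  rotation=[
    [0,0,0],
    [0,0,0],
    [0,0,0],
    [0,0,0],
    [0,0,0],
  ],
  hand=[0.4,0.4,0.4,0.4,0.4],
)

```text
clock: 18.62
eef_pos: [615.9, 51.6, 30.2]
eef_rot: [3.141, -0.0, 1.515]
wrist_force: [-0.4, -0.3, 0.9]
finger_gap: 37.7
finger_force: 0.0
```

>>> move_arm(
  dp=[
    [1,-0.06,0],
    [1,-0.06,0],
    [1,-0.06,0],
    [0,0,0],
  ],
  rotation=[
    [0,0,0],
    [0,0,0],
    [0,0,0],
    [0,0,0],
  ],
  hand=[0.4,0.4,0.4,0.4],
)

```text
clock: 19.12
eef_pos: [618.8, 51.5, 30.1]
eef_rot: [3.141, -0.0, 1.515]
wrist_force: [-1.3, 1.5, 0.2]
finger_gap: 37.8
finger_force: 0.4
```

>>> move_arm(
  dp=[
    [0.8,-0.05,0],
    [0.7,-0.04,0],
    [0,0,0],
  ],
  rotation=[
    [0,0,0],
    [0,0,0],
    [0,0,0],
  ],
  hand=[0.4,0.4,0.4],
)

```text
clock: 19.5
eef_pos: [620.3, 51.3, 30.1]
eef_rot: [3.142, -0.0, 1.515]
wrist_force: [-2.2, 1.4, 0.1]
finger_gap: 37.5
finger_force: 0.7
```

>>> move_arm(
  dp=[
    [0.5,-0.03,0],
    [0.5,-0.03,0],
    [0,0,0],
  ],
  rotation=[
    [0,0,0],
    [0,0,0],
    [0,0,0],
  ],
  hand=[0.4,0.4,0.4],
)

```text
clock: 19.88
eef_pos: [621.3, 51.3, 30.1]
eef_rot: [3.142, -0.0, 1.515]
wrist_force: [-1.4, 1.0, 0.2]
finger_gap: 37.4
finger_force: 0.8
```

>>> move_arm(
  dp=[
    [0.7,-0.04,0],
    [0.7,-0.04,0],
    [0,0,0],
  ],
  rotation=[
    [0,0,0],
    [0,0,0],
    [0,0,0],
  ],
  hand=[0.4,0.4,0.4],
)

```text
clock: 20.25
eef_pos: [622.7, 51.2, 30.1]
eef_rot: [3.141, 0.0, 1.515]
wrist_force: [-1.1, 1.8, -0.2]
finger_gap: 37.8
finger_force: 0.7
```

>>> move_arm(
  dp=[
    [0.7,-0.04,0],
    [0.7,-0.04,0],
    [0,0,0],
  ],
  rotation=[
    [0,0,0],
    [0,0,0],
    [0,0,0],
  ],
  hand=[0.4,0.4,0.4],
)

```text
clock: 20.62
eef_pos: [624.1, 51.1, 30.1]
eef_rot: [3.141, 0.0, 1.515]
wrist_force: [-1.2, 1.3, 1.2]
finger_gap: 37.8
finger_force: 0.7
```

>>> move_arm(
  dp=[
    [0.7,-0.04,0],
    [0.7,-0.04,0],
    [0.7,-0.04,0],
    [0,0,0],
  ],
  rotation=[
    [0,0,0],
    [0,0,0],
    [0,0,0],
    [0,0,0],
  ],
  hand=[0.4,0.4,0.4,0.4],
)

```text
clock: 21.12
eef_pos: [626.2, 50.9, 30.1]
eef_rot: [3.141, 0.0, 1.515]
wrist_force: [-0.4, 1.7, -0.1]
finger_gap: 37.8
finger_force: 0.6
```

>>> move_arm(
  dp=[
    [0.7,-0.04,0],
    [0.7,-0.04,0],
    [0,0,0],
  ],
  rotation=[
    [0,0,0],
    [0,0,0],
    [0,0,0],
  ],
  hand=[0.4,0.4,0.4],
)

```text
clock: 21.5
eef_pos: [627.6, 50.9, 30.1]
eef_rot: [3.141, 0.0, 1.515]
wrist_force: [-2.3, 0.6, 0.4]
finger_gap: 37.8
finger_force: 0.6
```

>>> move_arm(
  dp=[
    [0.7,-0.04,0],
    [0.7,-0.04,0],
    [0.7,-0.04,0],
    [0,0,0],
  ],
  rotation=[
    [0,0,0],
    [0,0,0],
    [0,0,0],
    [0,0,0],
  ],
  hand=[0.4,0.4,0.4,0.4],
)

```text
clock: 22.0
eef_pos: [629.7, 50.7, 30.1]
eef_rot: [3.142, 0.0, 1.515]
wrist_force: [-1.3, 1.1, 0.4]
finger_gap: 37.7
finger_force: 0.6
```

>>> move_arm(
  dp=[
    [0.7,-0.04,0],
    [0.7,-0.04,0],
    [0,0,0],
  ],
  rotation=[
    [0,0,0],
    [0,0,0],
    [0,0,0],
  ],
  hand=[0.4,0.4,0.4],
)

```text
clock: 22.38
eef_pos: [631.1, 50.7, 30.1]
eef_rot: [3.141, 0.0, 1.515]
wrist_force: [-0.3, 1.8, 0.0]
finger_gap: 37.6
finger_force: 0.6
```

>>> move_arm(
  dp=[
    [0.7,-0.04,0],
    [0.7,-0.04,0],
    [0.7,-0.04,0],
    [0,0,0],
  ],
  rotation=[
    [0,0,0],
    [0,0,0],
    [0,0,0],
    [0,0,0],
  ],
  hand=[0.4,0.4,0.4,0.4],
)

```text
clock: 22.88
eef_pos: [632.8, 50.7, 30.1]
eef_rot: [-3.14, -0.0, 1.515]
wrist_force: [-5.0, 2.6, 2.7]
finger_gap: 37.9
finger_force: 2.8
```

>>> move_arm(
  dp=[
    [0.7,-0.04,0],
    [0.7,-0.04,0],
    [0,0,0],
  ],
  rotation=[
    [0,0,0],
    [0,0,0],
    [0,0,0],
  ],
  hand=[0.4,0.4,0.4],
)

```text
clock: 23.25
eef_pos: [633.7, 50.8, 30.0]
eef_rot: [-3.139, -0.0, 1.515]
wrist_force: [-9.0, 3.0, 4.3]
finger_gap: 37.8
finger_force: 4.7
```

>>> move_arm(
  dp=[
    [0.5,-0.03,0],
    [0.4,-0.02,0],
    [0,0,0],
    [0,0,0],
  ],
  rotation=[
    [0,0,0],
    [0,0,0],
    [0,0,0],
    [0,0,0],
  ],
  hand=[0.4,0.4,0.4,0.4],
)

```text
clock: 23.75
eef_pos: [634.2, 50.8, 30.0]
eef_rot: [-3.138, -0.0, 1.515]
wrist_force: [-12.1, 3.2, 6.7]
finger_gap: 37.9
finger_force: 6.2
```

>>> move_arm(
  dp=[
    [0.2,0,0],
    [0,0,0],
    [-2,0.1,0],
    [-3,0.2,0],
    [-1.5,0.1,0],
    [0,0,0],
  ],
  rotation=[
    [0,0,0],
    [0,0,0],
    [0,0,0],
    [0,0,0],
    [0,0,0],
    [0,0,0],
  ],
  hand=[0.4,0.4,0.4,0.4,0.4,0.4],
)

```text
clock: 24.5
eef_pos: [629.2, 50.8, 30.2]
eef_rot: [3.141, 0.0, 1.515]
wrist_force: [1.0, -0.4, -0.1]
finger_gap: 37.5
finger_force: 0.0
```

>>> move_arm(
  dp=[
    [0,0,5],
    [0,0,15],
    [0,0,35],
    [0,0,50],
    [-40,0,40],
    [-50,0,10],
    [-50,0,0],
    [-50,0,0],
    [0,0,0],
  ],
  rotation=[
    [0,0,0],
    [0,0,0],
    [0,0,0],
    [0,0,0],
    [0,0,0],
    [0,0,0],
    [0,0,0],
    [0,0,0],
    [0,0,0],
  ],
  hand=[0.45,0.45,0.45,0.45,0.45,0.45,0.45,0.45,0.45],
)

```text
clock: 25.62
eef_pos: [437.3, 50.9, 186.6]
eef_rot: [3.14, -0.0, 1.515]
wrist_force: [0.9, -0.2, 0.6]
finger_gap: 42.0
finger_force: 0.0
```

```bash
python3 - <<'E'
from h import *
s=manip.read_state(); print(s['eef_pos'].round(1),s['wrist_force'].round(1),s['clock'])
c=snap('side','s5.png');a=c['image'][120:230,210:360,::-1]
d=snap('top','t5.png');b=d['image'][85:225,205:270,::-1]
o=np.zeros((440,800,3),np.uint8);o[:,:600]=cv2.resize(a,(600,440),interpolation=2);o[:420,604:799]=cv2.resize(b,(195,420),interpolation=2)
cv2.imwrite('pics/z6.png',o)
E
```

```text
[437.3  50.9 186.6] [ 0.9 -0.2  0.6] 25.625
```

View pics/z6.png

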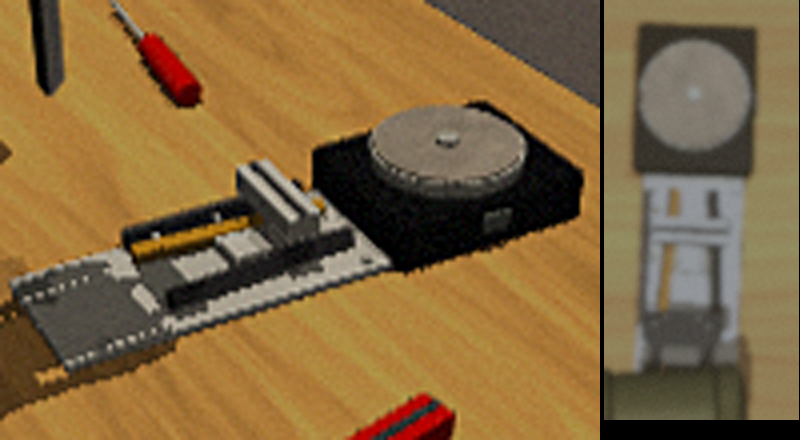

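The rest sits upright between the rails just before the disc, square to the way, with the gripper clear. I'll hand it in.

```bash
python3 -c "
from cell import manip; print(manip.sign_off())"
```

```text
the job is handed in; nothing more can be done
None
```

The tool rest is wedged in the tapered way after a final push of about 12 N, the gripper is clear, nothing else was moved, and the job was handed in at about 26 s of robot time; the hand-in gave no verdict.

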